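# Hang the parts basket to drain and slide it over the drip dish

## Task

Hang the parts basket with the tall handle by its handle on the hook of the draining rail and let go of it; then, with the basket hanging there, slide the hook's carriage along the rail until the basket hangs centred over the round dish. The basket holds small parts: keep it upright all the time, do not drop it, and leave the dish, the square tray and the other things on the bench where they stand.

Things in the scene. Friction and masses are not known exactly. Their poses are not given: they have to be found in the camera images.
- basket: Steel cup, 76 mm across the rim, 66 at the foot, 50 high, 0.15-0.3 kg, with a rigid handle in its own y-z plane: two flat upright straps 12 mm wide (x) at y = +-25 mm, 68 to 124 mm above the underside (55 mm over both, 45 between; grip across them from above), splayed to the rim below, joined on top by a 7 mm bar (top at 138.5 mm). Hook enters along its x. Origin: centre of underside, z up.
- bail_eye (a point): Point on the basket: underside of the middle of the handle's top bar, 131.5 mm above the basket's underside, on its axis. When hung it lies on hook_seat. Axes as the basket's.
- rail_frame: Draining rail fixed to the bench: a 410 mm straight rail along its own y, top at 193 mm, between two posts 195 mm high and 20 mm wide at y = +-195 mm, with a 12 mm high bar on the bench below; all at most 30 mm deep, centred at x = +10 mm. Origin: on the bench under the middle of the rail; z up; the hook is on its -x side.
- carriage (a joint): Position (m) of the sliding carriage along the rail's own +y from the middle; range -0.145 to +0.145; stays where it is left (friction about 3 N). Black block 36 x 50 x 40 mm (x, y, z), top 204 mm above the bench, with a push tab on top and the hook reaching out to the rail's -x.
- hook_seat (a point): Where the handle's underside rests in the hook's V notch: 200 mm above the bench, 90 mm to -x of the rail frame's origin, moves with the carriage; axes as the rail frame's. Hook: flat steel strap 14 mm wide (y), 4 mm thick; its arm rises from the carriage to 214 mm (upper side) 15 mm before the seat, dips into the notch and turns up to a tip 22 mm beyond the seat (-x), top at 225 mm.
- tab_top (a point): Centre of the top of the carriage's upright push tab: 24 mm (x) by 12 mm (y), standing from the carriage's top (204 mm above the bench) up to this point at 240 mm; 100 mm behind (rail's +x of) hook_seat. Push on its flat y faces to slide the carriage. Axes as the rail frame's.
- drip_dish: Round white ceramic dish, 132 mm across the rim (124 mm inside), 28 mm high, loose on the bench below the path of the hook, to one side or the other of the carriage. Origin: centre of its underside; z up. About 0.5 kg.
- square_tray: Square white ceramic tray 120 x 120 x 28 mm with a soldering block in it, loose on the bench below the other part of the hook's path. Origin: centre of its underside. Bystander.
- mandrel: Bystander: steel ring mandrel, a 68 mm round foot 14 mm high with a slim tapered spike up to 150 mm. Origin: centre of its underside.
- flask: Bystander: clear plastic bottle with paper label and white cap, 54 mm across, 145 mm high. Origin: centre of its underside.
- iron_base: Bystander: dark iron stand, a cone foot 70 mm across with a thin stem, 100 mm high. Origin: centre of its underside.
There are look-alikes about, which are no part of the job. Leave any red or yellow look-alike of the basket alone.

How it is judged (in metres and radians):
On the way, in this order (a step that is already met when the one before it is completed fails the run):
1. the basket hangs by its handle on the hook, released and nearly still, before the carriage has been brought over the round dish (distance between bail_eye and hook_seat below 0.014 m and contact force between the fingers and basket below 0.05 N and linear speed of basket below 0.08 m/s and horizontal distance between hook_seat and drip_dish above 0.035 m), for 0.2 s.
2. the carriage has been slid, with the basket hanging on its hook, until the basket is over the round dish (distance between bail_eye and hook_seat below 0.014 m and horizontal distance between hook_seat and drip_dish below 0.02 m and contact force between the fingers and basket below 0.05 N), for 0.2 s.
At the end, for the whole second after the job is handed in: The basket hangs free and still by its handle on the hook (eye within 14 mm of the hook seat), upright within 11 degrees; hook seat within 20 mm and basket within 24 mm, horizontally, of the round dish's centre; dish and tray within 20 mm of where they stood (distance between bail_eye and hook_seat below 0.014 m and horizontal distance between basket and drip_dish below 0.024 m and horizontal distance between hook_seat and drip_dish below 0.02 m and angle between basket's own z axis and vertical below 0.2 rad and linear speed of basket below 0.05 m/s and contact force between basket and drip_dish below 0.05 N and distance of each of drip_dish, square_tray from where it was at the start of the episode below 0.02 m); the robot touches nothing.
It fails at once if the basket is tipped by more than 40 degrees (angle between basket's own z axis and vertical above 0.7 rad).
It fails at once if the basket is thrown or dropped (faster than 1.2 m/s) (linear speed of basket above 1.2 m/s).
It fails at once if the mandrel, the bottle or the iron stand is moved more than 30 mm or tipped (distance of any of mandrel, flask, iron_base from where it was at the start of the episode above 0.03 m or angle between any of mandrel, flask, iron_base's own z axis and vertical above 0.4 rad).
It fails at once if the round dish or the square tray is moved more than 30 mm (distance of any of drip_dish, square_tray from where it was at the start of the episode above 0.03 m).
It also fails if it takes over 67 s, if anything falls off the work surface, if the arm or the gripper's body presses on something with over 40 N, if the wrist force passes 120 N, or if a joint passes its speed limit or range.

## Robot

A 6-joint arm with a two-finger parallel gripper is mounted at the origin on the work surface. World frame = base frame: x ahead of the robot, y to its left, z up, the work surface at z = 0. Lengths are in m, angles in degrees, forces in N, time in s.
With the tool pointing down it reaches from about 0.3 to 0.75 m from the base axis. Payload 8.5 kg.
Tool frame: the origin (TCP) lies on the centre line of the jaws, within the pads' length; the fingertips stand 19 mm ahead of it and the grasp point (between the pads) is the TCP; z points along the fingers, x is the direction in which the jaws open and shut, and the axes are right-handed (so a half turn about z gives the same grasp; the last joint's range is limited). The gripper opens to 85 mm and grips with 20 to 120 N. Pads are 22 mm wide; open, the fingers measure 114 mm over their backs; the gripper's body (76 mm by 85 mm) begins 54 mm behind the grasp point. The pads swing forward as they close: fully open they stand 13 mm farther back than shut.
Start: joints at [54.299, 21.807, 74.336, -0, 83.858, -12.336], TCP at [0.218, 0.505, 0.25] pointing down, gripper open.
Joint ranges: [-178.18, 178.18], [-50.72, 133.34], [12.68, 142.11], [-81.47, 261.47], [9.98, 163.14], [-165.26, 165.26]. Speed limits (degrees/s): [136.94, 136.94, 180, 180, 180, 180].

## Interface

Orientations are given as a 3x3 rotation matrix whose columns are the frame's x, y, z axes.
In Python, from rig import env, cams, order gives the robot as it stands.
- The arm moves only by the tool step_arm, never from a script. Its argument "steps" is a list of rows, each an object with "xyz": the shift along the tool's x, y, z normalised to -1 to 1, where 1 is 0.04 m, a list of three; "turn": the turn, a rotation vector about the tool's x, y, z normalised to -1 to 1, where 1 is 0.08 rad, a list of three; "gripper": the gripper command: -1 is shut, 1 is fully open, values between are in proportion. A call has 1 to 20 rows; each row shifts and turns the commanded pose from where the row before left it, along the tool's axes as they then stand; what a row does not reach is not made up. A row lasts 1/12 s, in which the tool goes at most 41.7 mm and 7.16 degrees, less where a joint would pass 70% of its speed; a pose out of reach is approached as far as the arm can. A call with a number of a shift or a turn outside -1 to 1 is refused whole. A call with a gripper value outside its range is refused whole. The fingers move at their own pace and stop on an object; "squeeze" is the grip in N (left out, the last holds). Time passes only in rows, so rows that do not move let the fingers close. It gives the time, the measured TCP pose, the force and the opening at its end, in the units of the state.
- env.observe(): the state, without advancing time (a new reading comes with each control period).
- cams.get_image(name): name is "side" or "top" or "wrist"; returns (picture, depth): 384x512x3 uint8, red, green, blue; 384x512 float32, m along the optical axis (not along the pixel's ray), 0 where there is no reading.
- cams.camera_info(name): a dict with "fx", "fy", "cx", "cy" (pixels), "extrinsics" (4x4, takes a point from camera to world coordinates). Camera axes: x right, y down, z forward; pixel columns grow to the right and rows downward; lengths in m; the calibration is good to about 2 mm. A picture is of the moment at which its call begins: read the wrist's pose just before it. camera_info takes no time and is no camera call; for the wrist camera it gives the pose at the moment of the call.
- order.close_job(): hands the job in, once; it reports no verdict.
The state is a dict: "time_s": time; "q": joint angles; "qvel": joint speeds; "joint_efforts": joint torques, N m; "position": TCP position; "tool_rot": TCP orientation; "ft_force": force on the tool from outside, world axes, zero at the start; "wrist_torque": the same for the moment, N m; "grip_width": finger opening in m.
Only numpy, scipy, OpenCV 4.12 (cv2) and the standard library are available. Lean on these libraries where they do the work, as an engineer would, in place of code of your own. Each camera call takes 0.05 s, during which the arm holds its last target. There are 200 camera calls.

## Working session

There is one attempt and no reset: what is moved stays moved. The work goes in short steps, Python scripts to look and compute and a tool call to move; the robot and the scene stay as the last step left them, time stands still between calls to the robot, and variables do not carry over. Pictures are saved under pics/ and viewed, about 8 in all and at most 12, crops included, and the job is handed in when it is done.

Besides the shell and the picture viewer there is one more tool, called after "Call:" as name(argument=value, ...), one argument or row to a line, values as JSON. step_arm: Moves the arm, as the interface text tells. Scaled input: -1 to 1 covers 0.04 m each way for a shift and 0.08 rad each way for a turn. Its arguments: {"type":"object","properties":{"steps":{"type":"array"},"squeeze":{"type":"number"}},"required":["steps"]}

```bash
mkdir -p pics; cat > h.py <<'E'
import numpy as np, cv2
from rig import env, cams, order
def grab(n, f=None):
    info=cams.camera_info(n); im,d=cams.get_image(n)
    if f: cv2.imwrite('pics/'+f, im[:,:,::-1])
    return im,d,info
def pts(d,i):
    v,u=np.mgrid[:d.shape[0],:d.shape[1]]
    P=np.stack([(u-i['cx'])/i['fx']*d,(v-i['cy'])/i['fy']*d,d,np.ones_like(d)],-1)
    W=(P@np.array(i['extrinsics']).T)[...,:3]; W[d==0]=np.nan
    return W
E
python3 - <<'E'
from h import *
s=env.observe(); print(s['time_s'],s['position'],s['tool_rot'],s['grip_width'])
a=[]
for n in('top','side'):
    im,d,i=grab(n,n+'0.png'); np.savez(n+'0.npz',im=im,d=d,W=pts(d,i)); print(n,i['fx'],np.round(i['extrinsics'],3).tolist())
E
ls
```

```text
0.0 [0.21796201 0.50466598 0.24968817] [[ 3.96609620e-01  9.17986948e-01 -8.78332705e-04]
 [ 9.17986197e-01 -3.96610461e-01 -1.21797973e-03]
 [-1.46644543e-03 -3.23234822e-04 -9.99998873e-01]] 0.08515831725458786
top 364.04130138125356 [[-0.016, -0.993, 0.121, 0.487], [-1.0, 0.018, 0.014, -0.068], [-0.016, -0.12, -0.993, 0.986], [0.0, 0.0, 0.0, 1.0]]
side 374.31019965394404 [[0.79, -0.444, 0.423, 0.18], [-0.613, -0.582, 0.534, -0.557], [0.009, -0.682, -0.732, 0.83], [0.0, 0.0, 0.0, 1.0]]
h.py
pics
side0.npz
top0.npz
```

View pics/top0.png

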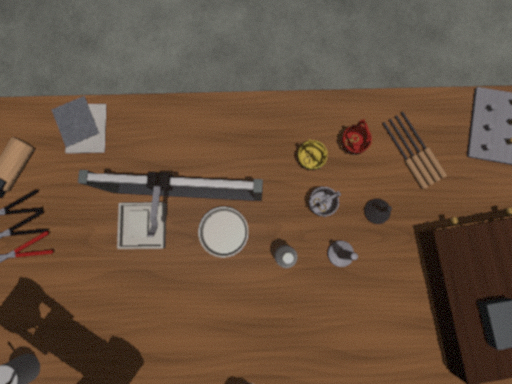

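View pics/side0.png

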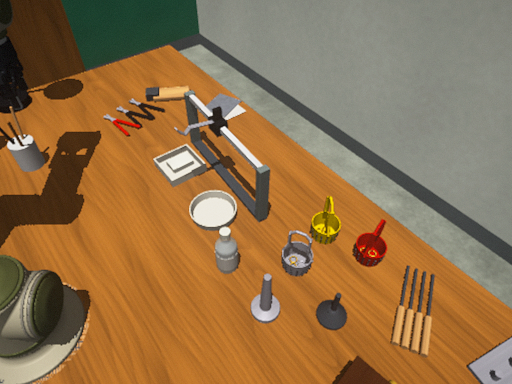

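The top view shows the grey basket at (323,201), dish at (223,232), rail posts at (84,177) and (257,187), and the carriage and hook at (158,180) to (154,230) over the tray. The flask is at (286,257), mandrel at (341,253) and iron base at (377,210). Next I'll measure these.

```bash
python3 - <<'E'
from h import *
T=np.load('top0.npz');S=np.load('side0.npz');W=T['W'];V=S['W']
def box(W,c0,c1,r0,r1): return W[r0:r1,c0:c1].reshape(-1,3)
def st(n,P): print(n,len(P),'med',np.round(np.nanmedian(P,0),4),'min',np.round(P.min(0),3),'max',np.round(P.max(0),3)) if len(P) else print(n,0)
P=np.concatenate([W.reshape(-1,3),V.reshape(-1,3)]);P=P[~np.isnan(P[:,0])]
src=np.r_[np.zeros(W.size//3),np.ones(V.size//3)][~np.isnan(np.r_[W.reshape(-1,3),V.reshape(-1,3)][:,0])]
def sel(n,zlo,zhi,A):
  for k in(0,1):
    a,b,c,d=A; m=(src==k)&(P[:,0]>a)&(P[:,0]<b)&(P[:,1]>c)&(P[:,1]<d)&(P[:,2]>zlo)&(P[:,2]<zhi); st(n+str(k),P[m])
    if m.sum()>5:
      (cx,cy),(w,h),an=cv2.minAreaRect(P[m][:,:2].astype(np.float32)); print('   rect',round(cx,4),round(cy,4),round(w,4),round(h,4),round(an,1))
for n,(u,v) in dict(basket=(323,201),dish=(223,232),tray=(141,227),p1=(84,177),p2=(257,187),car=(158,180),hook=(153,228),flask=(287,257),mand=(345,254),iron=(377,210),yel=(312,155)).items(): print(n,np.round(np.nanmedian(box(W,u-2,u+3,v-2,v+3),0),3))
sel('rail',.18,.2,(.4,.7,-.25,.45))
sel('tab',.228,.25,(.4,.7,-.1,.45))
sel('hook',.195,.235,(.35,.54,.05,.35))
sel('dish',.02,.035,(.33,.55,-.06,.12))
sel('tray',.022,.035,(.33,.55,.13,.32))
sel('handle',.11,.145,(.4,.56,-.32,-.17))
sel('rim',.04,.056,(.4,.56,-.32,-.17))
sel('all',.02,.2,(.4,.56,-.32,-.17))
sel('flask',.02,.2,(.32,.42,-.23,-.05))
sel('mand',.02,.2,(.3,.42,-.36,-.22))
sel('iron',.02,.2,(.4,.53,-.44,-.33))
E
```

```text
basket [ 0.57  -0.219  0.128]
dish [0.501 0.032 0.005]
tray [0.518 0.247 0.021]
p1 [0.624 0.321 0.194]
p2 [ 0.595 -0.063  0.195]
car [0.611 0.149 0.219]
hook [0.509 0.162 0.206]
flask [ 0.44  -0.128  0.146]
mand [ 0.443 -0.269  0.103]
iron [ 0.551 -0.373  0.035]
yel [ 0.707 -0.213  0.005]
rail0 1440 med [0.6123 0.1118 0.1927] min [ 0.514 -0.074  0.18 ] max [0.641 0.335 0.2  ]
   rect 0.5708 0.1332 0.41 0.1179 86.4
rail1 870 med [0.6048 0.085  0.1914] min [ 0.508 -0.075  0.18 ] max [0.64  0.338 0.2  ]
   rect 0.5677 0.1345 0.4133 0.1221 86.9
tab0 80 med [0.6147 0.1531 0.2389] min [0.604 0.148 0.228] max [0.627 0.16  0.243]
   rect 0.6154 0.1541 0.0125 0.0235 87.4
tab1 49 med [0.6116 0.1524 0.2365] min [0.6   0.149 0.228] max [0.623 0.162 0.241]
   rect 0.6118 0.1556 0.0129 0.0228 84.5
hook0 160 med [0.5158 0.1608 0.2103] min [0.492 0.153 0.197] max [0.539 0.17  0.225]
   rect 0.5155 0.1616 0.0147 0.0471 86.4
hook1 86 med [0.5183 0.1602 0.2083] min [0.49  0.154 0.196] max [0.54  0.172 0.224]
   rect 0.5154 0.1626 0.0165 0.0501 86.4
dish0 252 med [0.4789 0.0388 0.027 ] min [ 0.439 -0.03
[... 1198 characters left out ...]
56  -0.198  0.152]
   rect 0.5042 -0.2628 0.1556 0.0627 29.2
flask0 29 med [ 0.4165 -0.1287  0.0949] min [ 0.413 -0.146  0.086] max [ 0.419 -0.114  0.101]
   rect 0.4162 -0.1302 0.0318 0.0058 89.7
flask1 216 med [ 0.4137 -0.1364  0.0699] min [ 0.409 -0.15   0.021] max [ 0.42  -0.111  0.104]
   rect 0.4142 -0.1307 0.0388 0.0114 89.9
mand0 1 med [ 0.4158 -0.2869  0.0207] min [ 0.416 -0.287  0.021] max [ 0.416 -0.287  0.021]
mand1 0
iron0 8 med [ 0.5284 -0.3808  0.0212] min [ 0.526 -0.388  0.021] max [ 0.529 -0.371  0.023]
   rect 0.5272 -0.3795 0.0176 0.0026 88.9
iron1 24 med [ 0.5277 -0.381   0.0211] min [ 0.522 -0.392  0.02 ] max [ 0.53  -0.368  0.026]
   rect 0.5265 -0.3804 0.007 0.0247 8.0
```

```bash
python3 - <<'E'
from h import *
from scipy.optimize import least_squares
def circ(P):
    r=least_squares(lambda p:np.hypot(P[:,0]-p[0],P[:,1]-p[1])-p[2],[*P[:,:2].mean(0),.04],loss='soft_l1',f_scale=.002).x; return np.round(r,4)
for n in('top0','side0'):
  W=np.load(n+'.npz')['W'].reshape(-1,3);W=W[~np.isnan(W[:,0])]
  def sel(zlo,zhi,a,b,c,d): return W[(W[:,0]>a)&(W[:,0]<b)&(W[:,1]>c)&(W[:,1]<d)&(W[:,2]>zlo)&(W[:,2]<zhi)]
  def rect(k,P):
    (cx,cy),(w,h),an=cv2.minAreaRect(P[:,:2].astype(np.float32)); print(k,len(P),np.round([cx,cy,w,h,an],3),'zmax',P[:,2].max().round(3))
  print(n)
  rect('railtop',sel(.185,.197,.58,.65,-.1,.36))
  P=sel(.022,.032,.42,.58,-.05,.11); print('dish',circ(P)); rect('dish',P)
  P=sel(.022,.032,.42,.58,.17,.33); rect('tray',P)
  P=sel(.042,.054,.52,.64,-.29,-.16); print('rim',circ(P)); rect('rim',P)
  rect('handle',sel(.118,.145,.52,.64,-.29,-.16))
  rect('bar',sel(.130,.145,.52,.64,-.29,-.16))
  rect('straps',sel(.075,.118,.52,.64,-.29,-.16))
  rect('flask',sel(.13,.15,.40,.48,-.18,-.08))
  rect('flaskbody',sel(.02,.11,.40,.48,-.18,-.08))
  rect('mand',sel(.1,.16,.40,.48,-.33,-.21))
  rect('mandfoot',sel(.008,.02,.38,.5,-.33,-.19))
  rect('iron',sel(.01,.12,.50,.62,-.43,-.32))
  rect('yel',sel(.02,.16,.62,.72,-.28,-.15))
a=cv2.imread('pics/top0.png')[120:290,260:420];b=cv2.imread('pics/side0.png')[180:340,200:400]
cv2.imwrite('pics/c1.png',np.hstack([cv2.resize(a,(400,425),interpolation=2),cv2.resize(b,(400,425),interpolation=2)]))
E
```

```text
top0
railtop 1340 [6.1300e-01 1.3100e-01 4.1000e-01 3.3000e-02 8.6344e+01] zmax 0.197
dish [0.5031 0.0291 0.0628]
dish 290 [5.0300e-01 2.9000e-02 1.2900e-01 1.2800e-01 8.9537e+01] zmax 0.032
tray 435 [0.522 0.247 0.116 0.123 0.278] zmax 0.032
rim [ 0.5764 -0.2333  0.0357]
rim 135 [ 5.7600e-01 -2.3400e-01  7.3000e-02  7.3000e-02  8.8815e+01] zmax 0.054
handle 80 [ 5.7700e-01 -2.3400e-01  1.1000e-02  5.5000e-02  2.6663e+01] zmax 0.142
bar 51 [ 5.7700e-01 -2.3500e-01  7.0000e-03  4.3000e-02  2.7913e+01] zmax 0.142
straps 23 [ 5.7600e-01 -2.3200e-01  1.1000e-02  5.2000e-02  2.7946e+01] zmax 0.118
flask 103 [ 4.3900e-01 -1.2900e-01  2.4000e-02  2.3000e-02  6.2602e+01] zmax 0.15
flaskbody 297 [ 4.4000e-01 -1.3000e-01  5.3000e-02  5.2000e-02  6.0288e+01] zmax 0.11
mand 95 [ 4.4100e-01 -2.7700e-01  1.7000e-02  1.7000e-02  4.4837e+01] zmax 0.153
mandfoot 372 [ 4.4100e-01 -2.7700e-01  6.4000e-02  6.6000e-02  8.1773e+01] zmax 0.02
iron 499 [ 0.552 -0.381  0.067  0.066  2.915] zmax 0.102
yel 247 [ 6.9100e-01 -2.0900e-01  7.5000e-02  5.7000e-02  8.9731e+01] zmax 0.141
side0
railtop 718 [6.1000e-0
[... 276 characters left out ...]
00e-01  7.4000e-02  7.4000e-02  8.4238e+01] zmax 0.053
handle 83 [ 5.7400e-01 -2.3200e-01  1.2000e-02  5.4000e-02  2.8703e+01] zmax 0.139
bar 50 [ 5.7400e-01 -2.3200e-01  8.0000e-03  4.0000e-02  2.5812e+01] zmax 0.139
straps 66 [ 5.7300e-01 -2.3200e-01  1.3000e-02  5.5000e-02  2.7108e+01] zmax 0.118
flask 115 [ 0.436 -0.129  0.024  0.025  6.096] zmax 0.147
flaskbody 602 [ 4.3300e-01 -1.3200e-01  4.6000e-02  5.4000e-02  5.6292e+01] zmax 0.109
mand 152 [ 4.3700e-01 -2.7700e-01  1.8000e-02  1.7000e-02  7.0471e+01] zmax 0.152
mandfoot 489 [ 0.437 -0.278  0.064  0.067 51.165] zmax 0.02
iron 657 [ 0.548 -0.38   0.064  0.063 44.039] zmax 0.101
yel 507 [ 0.69  -0.207  0.06   0.075  0.229] zmax 0.139
```

View pics/c1.png

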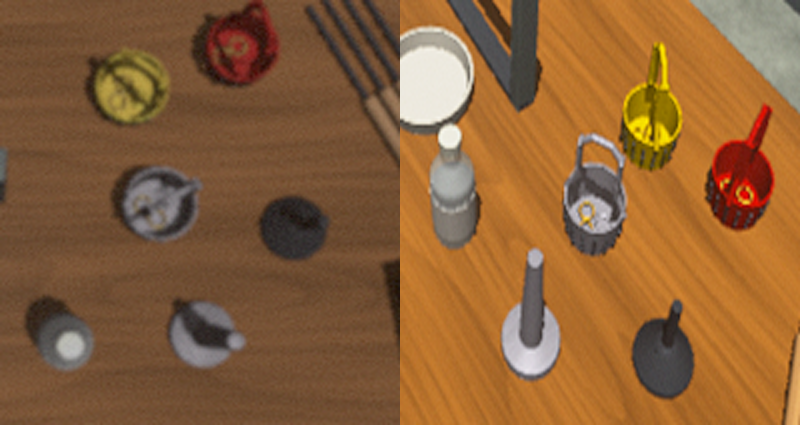

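The crop shows the grey basket's handle running along +x/−y, consistent with the depth data. Measurements so far:

- **Basket:** about (0.575, −0.233), handle y axis at 117.3°.
- **Rail:** y axis at 86.3°.
- **Hook seat:** about (0.514, 0.161).
- **Dish:** about (0.5015, 0.030).

I'll turn the tool by −129° and lift it.

Call:
step_arm(
  steps=[
    {"xyz":[0,0,-0.1],"turn":[0,0,1],"gripper":1},
    {"xyz":[0,0,-0.1],"turn":[0,0,1],"gripper":1},
    {"xyz":[0,0,-0.1],"turn":[0,0,1],"gripper":1},
    {"xyz":[0,0,-0.1],"turn":[0,0,1],"gripper":1},
    {"xyz":[0,0,-0.1],"turn":[0,0,1],"gripper":1},
    {"xyz":[0,0,-0.1],"turn":[0,0,1],"gripper":1},
    {"xyz":[0,0,-0.1],"turn":[0,0,1],"gripper":1},
    {"xyz":[0,0,-0.1],"turn":[0,0,1],"gripper":1},
    {"xyz":[0,0,-0.1],"turn":[0,0,1],"gripper":1},
    {"xyz":[0,0,-0.1],"turn":[0,0,1],"gripper":1},
    {"xyz":[0,0,-0.1],"turn":[0,0,1],"gripper":1},
    {"xyz":[0,0,-0.1],"turn":[0,0,1],"gripper":1},
    {"xyz":[0,0,-0.1],"turn":[0,0,1],"gripper":1},
    {"xyz":[0,0,-0.1],"turn":[0,0,1],"gripper":1},
  ],
)

```text
time_s: 1.27
position: [0.218, 0.5048, 0.3061]
tool_rot: [[0.999, 0.039, -0.001], [0.039, -0.999, -0.001], [-0.001, 0.001, -1.0]]
ft_force: [-0.3, 0.4, 0.7]
grip_width: 0.0853
```

Call:
step_arm(
  steps=[
    {"xyz":[0,0,0],"turn":[0,0,1],"gripper":1},
    {"xyz":[0,0,0],"turn":[0,0,1],"gripper":1},
    {"xyz":[0,0,0],"turn":[0,0,1],"gripper":1},
    {"xyz":[0,0,0],"turn":[0,0,1],"gripper":1},
    {"xyz":[0,0,0],"turn":[0,0,1],"gripper":1},
    {"xyz":[0,0,0],"turn":[0,0,1],"gripper":1},
    {"xyz":[0,0,0],"turn":[0,0,1],"gripper":1},
    {"xyz":[0,0,0],"turn":[0,0,1],"gripper":1},
    {"xyz":[0,0,0],"turn":[0,0,1],"gripper":1},
    {"xyz":[0,0,0],"turn":[0,0,1],"gripper":1},
    {"xyz":[0,0,0],"turn":[0,0,1],"gripper":1},
    {"xyz":[0,0,0],"turn":[0,0,1],"gripper":1},
    {"xyz":[0,0,0],"turn":[0,0,1],"gripper":1},
    {"xyz":[0,0,0],"turn":[0,0,1],"gripper":1},
    {"xyz":[0,0,0],"turn":[0,0,0.2],"gripper":1},
    {"xyz":[0,0,0],"turn":[0,0,0],"gripper":1},
  ],
)

```text
time_s: 2.6
position: [0.2181, 0.5048, 0.3061]
tool_rot: [[0.461, -0.887, -0.0], [-0.887, -0.461, -0.001], [0.0, 0.001, -1.0]]
ft_force: [0.3, 0.7, 0.3]
grip_width: 0.0853
```

```bash
cat >> h.py <<'E'
def go(p,yaw=None):
    s=env.observe(); R=np.array(s['tool_rot']); e=R.T@(np.array(p)-s['position'])
    y=np.degrees(np.arctan2(R[1,0],R[0,0]))
    print('t',round(s['time_s'],2),'pos',np.round(s['position'],4),'yaw',round(y,2),'tilt',np.round(R[2,:2],4),'w',round(s['grip_width'],4),'F',np.round(s['ft_force'],1),'q',np.round(s['q'],0))
    print('units',np.round(e/.04,2),'turnz', None if yaw is None else round(-np.radians((yaw-y+180)%360-180)/.08,2))
E
python3 -c "
from h import *
go((.575,-.233,.3),-62.7)"
```

```text
t 2.6 pos [0.2181 0.5048 0.3061] yaw -62.56 tilt [0.0003 0.0006] w 0.0853 F [0.3 0.7 0.3] q [ 54.  20.  68.   0.  92. 117.]
units [20.48  0.58  0.16] turnz 0.03
```

Call:
step_arm(
  steps=[
    {"xyz":[0.5,0.03,0],"turn":[0,0,0],"gripper":1},
    {"xyz":[0.9,0.03,0],"turn":[0,0,0],"gripper":1},
    {"xyz":[0.9,0.03,0],"turn":[0,0,0],"gripper":1},
    {"xyz":[0.9,0.03,0],"turn":[0,0,0],"gripper":1},
    {"xyz":[0.9,0.03,0],"turn":[0,0,0],"gripper":1},
    {"xyz":[0.9,0.03,0],"turn":[0,0,0],"gripper":1},
    {"xyz":[0.9,0.03,0],"turn":[0,0,0],"gripper":1},
    {"xyz":[0.9,0.03,0],"turn":[0,0,0],"gripper":1},
    {"xyz":[0.9,0.03,0],"turn":[0,0,0],"gripper":1},
    {"xyz":[0.9,0.03,0],"turn":[0,0,0],"gripper":1},
    {"xyz":[0.9,0.03,0],"turn":[0,0,0],"gripper":1},
    {"xyz":[0.9,0.03,0],"turn":[0,0,0],"gripper":1},
    {"xyz":[0.9,0.03,0],"turn":[0,0,0],"gripper":1},
    {"xyz":[0.9,0.03,0],"turn":[0,0,0],"gripper":1},
    {"xyz":[0.9,0.03,0],"turn":[0,0,0],"gripper":1},
    {"xyz":[0.9,0.03,0],"turn":[0,0,0],"gripper":1},
    {"xyz":[0.9,0.03,0],"turn":[0,0,0],"gripper":1},
    {"xyz":[0.9,0.03,0],"turn":[0,0,0],"gripper":1},
    {"xyz":[0.9,0.03,0],"turn":[0,0,0],"gripper":1},
    {"xyz":[0.9,0.03,0],"turn":[0,0,0],"gripper":1},
  ],
)

```text
time_s: 4.27
position: [0.5209, -0.1331, 0.3062]
tool_rot: [[0.462, -0.887, -0.0], [-0.887, -0.462, 0.0], [-0.0, 0.0, -1.0]]
ft_force: [-0.5, 0.2, -0.1]
grip_width: 0.0853
```

Call:
step_arm(
  steps=[
    {"xyz":[0.9,0,0],"turn":[0,0,0],"gripper":1},
    {"xyz":[0.9,0,0],"turn":[0,0,0],"gripper":1},
    {"xyz":[0.6,0,0],"turn":[0,0,0],"gripper":1},
    {"xyz":[0.4,0,0],"turn":[0,0,0],"gripper":1},
    {"xyz":[0,0,0],"turn":[0,0,0],"gripper":1},
    {"xyz":[0,0,0],"turn":[0,0,0],"gripper":1},
  ],
)

```text
time_s: 4.77
position: [0.572, -0.2311, 0.3056]
tool_rot: [[0.461, -0.888, -0.001], [-0.888, -0.461, 0.001], [-0.001, 0.001, -1.0]]
ft_force: [-0.7, -0.2, -0.1]
grip_width: 0.0852
```

```bash
python3 -c "
from h import *
go((.575,-.233,.22),-62.7)
im,d,i=grab('wrist','w1.png'); W=pts(d,i); P=W.reshape(-1,3); P=P[~np.isnan(P[:,0])]
m=(abs(P[:,0]-.575)<.06)&(abs(P[:,1]+.233)<.06)
for lo,hi in((.042,.054),(.075,.118),(.12,.145),(.13,.145)):
    Q=P[m&(P[:,2]>lo)&(P[:,2]<hi)]
    print(lo,len(Q), np.round(cv2.minAreaRect(Q[:,:2].astype(np.float32))[0]+cv2.minAreaRect(Q[:,:2].astype(np.float32))[1]+(cv2.minAreaRect(Q[:,:2].astype(np.float32))[2],),4) if len(Q)>5 else '', Q[:,2].max() if len(Q) else '')
"
```

```text
t 4.77 pos [ 0.572  -0.2311  0.3056] yaw -62.58 tilt [-0.0012  0.0005] w 0.0852 F [-0.7 -0.2 -0.1] q [-33.  27.  56.   0.  96.  30.]
units [ 0.08 -0.05  2.14] turnz 0.03
0.042 440 [ 5.77500e-01 -2.31800e-01  7.38000e-02  7.50000e-02  8.65462e+01] 0.05368854722195138
0.075 86 [ 5.78100e-01 -2.32000e-01  1.07000e-02  5.41000e-02  2.67352e+01] 0.11779578917402639
0.12 392 [ 5.77400e-01 -2.32100e-01  1.22000e-02  5.44000e-02  2.66779e+01] 0.13928993121995636
0.13 252 [ 5.77400e-01 -2.31900e-01  6.80000e-03  4.23000e-02  2.66658e+01] 0.13928993121995636
```

View pics/w1.png

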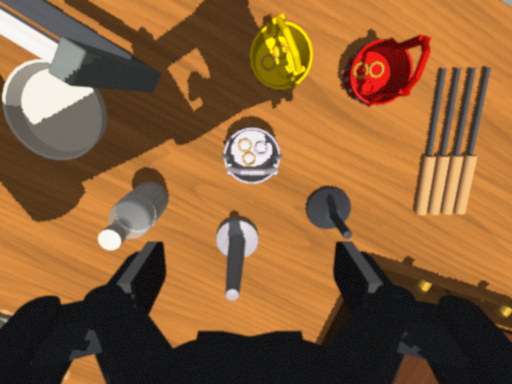

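The wrist view shows the grey basket at (251,157) with its bar across image x, no obstacles beside it, and the flask and mandrel well clear. I'll check how far the camera sticks out before descending.

```bash
python3 -c "
from h import *
print(np.array(cams.camera_info('wrist')['extrinsics'])[:3,3])
go((.5768,-.232,.108),-63.2)"
```

```text
[ 0.63856017 -0.1962483   0.42908689]
t 4.82 pos [ 0.5718 -0.2304  0.3061] yaw -62.55 tilt [-0.0007  0.0002] w 0.0853 F [-0.4  0.4 -0.1] q [-33.  27.  56.   0.  96.  30.]
units [ 0.1  -0.09  4.95] turnz 0.14
```

Call:
step_arm(
  steps=[
    {"xyz":[0.1,-0.09,0.3],"turn":[0,0,0.14],"gripper":1},
    {"xyz":[0,0,0.6],"turn":[0,0,0],"gripper":1},
    {"xyz":[0,0,0.6],"turn":[0,0,0],"gripper":1},
    {"xyz":[0,0,0.6],"turn":[0,0,0],"gripper":1},
    {"xyz":[0,0,0.5],"turn":[0,0,0],"gripper":1},
    {"xyz":[0,0,0.5],"turn":[0,0,0],"gripper":1},
    {"xyz":[0,0,0.4],"turn":[0,0,0],"gripper":1},
    {"xyz":[0,0,0.4],"turn":[0,0,0],"gripper":1},
    {"xyz":[0,0,0.4],"turn":[0,0,0],"gripper":1},
    {"xyz":[0,0,0.3],"turn":[0,0,0],"gripper":1},
    {"xyz":[0,0,0.25],"turn":[0,0,0],"gripper":1},
    {"xyz":[0,0,0.1],"turn":[0,0,0],"gripper":1},
    {"xyz":[0,0,0],"turn":[0,0,0],"gripper":1},
    {"xyz":[0,0,0],"turn":[0,0,0],"gripper":1},
  ],
)

```text
time_s: 5.98
position: [0.5772, -0.2325, 0.1087]
tool_rot: [[0.45, -0.893, 0.001], [-0.893, -0.45, -0.0], [0.001, -0.0, -1.0]]
ft_force: [0.2, 0.1, 0.1]
grip_width: 0.0855
```

Call:
step_arm(
  steps=[
    {"xyz":[0,0,0],"turn":[0,0,0],"gripper":0.2},
    {"xyz":[0,0,0],"turn":[0,0,0],"gripper":0.2},
    {"xyz":[0,0,0],"turn":[0,0,0],"gripper":0},
    {"xyz":[0,0,0],"turn":[0,0,0],"gripper":0},
    {"xyz":[0,0,0],"turn":[0,0,0],"gripper":0},
    {"xyz":[0,0,0],"turn":[0,0,0],"gripper":0},
    {"xyz":[0,0,0],"turn":[0,0,0],"gripper":0},
    {"xyz":[0,0,0],"turn":[0,0,0],"gripper":0},
  ],
  squeeze=50,
)

```text
time_s: 6.65
position: [0.5772, -0.2325, 0.1092]
tool_rot: [[0.45, -0.893, 0.001], [-0.893, -0.45, -0.0], [0.001, -0.001, -1.0]]
ft_force: [-1.8, 2.1, 5.8]
grip_width: 0.0543
```

```bash
python3 -c "
from h import *
go((.5768,-.232,.108),-63.2)"
```

```text
t 6.65 pos [ 0.5772 -0.2325  0.1092] yaw -63.26 tilt [ 0.0006 -0.0007] w 0.0543 F [-1.8  2.1  5.8] q [-33.  36.  74.   0.  70.  30.]
units [-0.02  0.    0.03] turnz -0.01
```

Call:
step_arm(
  steps=[
    {"xyz":[0,0,-0.1],"turn":[0,0,0],"gripper":-0.3},
    {"xyz":[0,0,-0.2],"turn":[0,0,0],"gripper":-0.3},
    {"xyz":[0,0,-0.3],"turn":[0,0,0],"gripper":-0.3},
    {"xyz":[0,0,-0.4],"turn":[0,0,0],"gripper":-0.3},
    {"xyz":[0,0,-0.5],"turn":[0,0,0],"gripper":-0.3},
    {"xyz":[0,0,-0.6],"turn":[0,0,0],"gripper":-0.3},
    {"xyz":[0,0,-0.6],"turn":[0,0,0],"gripper":-0.3},
    {"xyz":[0,0,-0.6],"turn":[0,0,0],"gripper":-0.3},
    {"xyz":[0,0,-0.6],"turn":[0,0,0],"gripper":-0.3},
    {"xyz":[0,0,-0.5],"turn":[0,0,0],"gripper":-0.3},
    {"xyz":[0,0,-0.3],"turn":[0,0,0],"gripper":-0.3},
    {"xyz":[0,0,-0.1],"turn":[0,0,0],"gripper":-0.3},
    {"xyz":[0,0,0],"turn":[0,0,0],"gripper":-0.3},
    {"xyz":[0,0,0],"turn":[0,0,0],"gripper":-0.3},
  ],
)

```text
time_s: 7.82
position: [0.5768, -0.2326, 0.2994]
tool_rot: [[0.45, -0.893, -0.001], [-0.893, -0.45, 0.001], [-0.001, 0.001, -1.0]]
ft_force: [-0.7, -0.1, -3.2]
grip_width: 0.0538
```

```bash
python3 -c "
from h import *
go((.40,.168,.3),-93.6)
im,d,i=grab('side'); W=pts(d,i).reshape(-1,3); W=W[~np.isnan(W[:,0])]
Q=W[(np.hypot(W[:,0]-.577,W[:,1]+.233)<.05)&(W[:,2]>.03)&(W[:,2]<.26)]; print(len(Q),Q.min(0),np.percentile(Q[:,2],[1,5,50]))"
```

```text
t 7.82 pos [ 0.5768 -0.2326  0.2994] yaw -63.27 tilt [-0.0013  0.0008] w 0.0538 F [-0.7 -0.1 -3.2] q [-33.  28.  56.  -0.  96.  30.]
units [-10.93  -0.56  -0.  ] turnz 6.62
1177 [ 0.53498862 -0.27002909  0.18848485] [0.19106963 0.19268993 0.21581222]
```

Call:
step_arm(
  steps=[
    {"xyz":[-0.2,-0.03,0],"turn":[0,0,0],"gripper":-0.3},
    {"xyz":[-0.4,-0.03,0],"turn":[0,0,0],"gripper":-0.3},
    {"xyz":[-0.6,-0.03,0],"turn":[0,0,0],"gripper":-0.3},
    {"xyz":[-0.7,-0.03,0],"turn":[0,0,0],"gripper":-0.3},
    {"xyz":[-0.7,-0.03,0],"turn":[0,0,0],"gripper":-0.3},
    {"xyz":[-0.7,-0.03,0],"turn":[0,0,0],"gripper":-0.3},
    {"xyz":[-0.7,-0.03,0],"turn":[0,0,0],"gripper":-0.3},
    {"xyz":[-0.7,-0.03,0],"turn":[0,0,0],"gripper":-0.3},
    {"xyz":[-0.7,-0.03,0],"turn":[0,0,0],"gripper":-0.3},
    {"xyz":[-0.7,-0.03,0],"turn":[0,0,0],"gripper":-0.3},
    {"xyz":[-0.7,-0.03,0],"turn":[0,0,0],"gripper":-0.3},
    {"xyz":[-0.7,-0.03,0],"turn":[0,0,0],"gripper":-0.3},
    {"xyz":[-0.7,-0.03,0],"turn":[0,0,0],"gripper":-0.3},
    {"xyz":[-0.7,-0.03,0],"turn":[0,0,0],"gripper":-0.3},
    {"xyz":[-0.7,-0.03,0],"turn":[0,0,0],"gripper":-0.3},
    {"xyz":[-0.6,-0.03,0],"turn":[0,0,0],"gripper":-0.3},
    {"xyz":[-0.4,-0.03,0],"turn":[0,0,0],"gripper":-0.3},
    {"xyz":[-0.3,-0.03,0],"turn":[0,0,0],"gripper":-0.3},
    {"xyz":[-0.1,0,0],"turn":[0,0,0],"gripper":-0.3},
  ],
)

```text
time_s: 9.45
position: [0.397, 0.1715, 0.2999]
tool_rot: [[0.452, -0.892, -0.001], [-0.892, -0.452, 0.0], [-0.001, 0.001, -1.0]]
ft_force: [-0.2, 0.1, -2.4]
grip_width: 0.0543
```

Call:
step_arm(
  steps=[
    {"xyz":[0,0,0],"turn":[0,0,0.3],"gripper":-0.3},
    {"xyz":[0,0,0],"turn":[0,0,0.6],"gripper":-0.3},
    {"xyz":[0,0,0],"turn":[0,0,0.7],"gripper":-0.3},
    {"xyz":[0,0,0],"turn":[0,0,0.7],"gripper":-0.3},
    {"xyz":[0,0,0],"turn":[0,0,0.7],"gripper":-0.3},
    {"xyz":[0,0,0],"turn":[0,0,0.7],"gripper":-0.3},
    {"xyz":[0,0,0],"turn":[0,0,0.7],"gripper":-0.3},
    {"xyz":[0,0,0],"turn":[0,0,0.7],"gripper":-0.3},
    {"xyz":[0,0,0],"turn":[0,0,0.7],"gripper":-0.3},
    {"xyz":[0,0,0],"turn":[0,0,0.5],"gripper":-0.3},
    {"xyz":[0,0,0],"turn":[0,0,0.3],"gripper":-0.3},
    {"xyz":[0,0,0],"turn":[0,0,0],"gripper":-0.3},
    {"xyz":[0,0,0],"turn":[0,0,0],"gripper":-0.3},
  ],
)

```text
time_s: 10.53
position: [0.3985, 0.1697, 0.3002]
tool_rot: [[-0.061, -0.998, -0.0], [-0.998, 0.061, -0.0], [0.0, 0.0, -1.0]]
ft_force: [-0.4, 1.5, -3.2]
grip_width: 0.0539
```

```bash
python3 -c "
from h import *
go((.40,.168,.225),-93.6)
for n in('wrist','side'):
  im,d,i=grab(n,n+'2.png'); W=pts(d,i).reshape(-1,3); W=W[~np.isnan(W[:,0])]
  def f(k,m):
    Q=W[m]
    if len(Q)>5:
      r=cv2.minAreaRect(Q[:,:2].astype(np.float32)); print(n,k,len(Q),np.round([*r[0],*r[1],r[2]],4),'z',np.round([Q[:,2].min(),Q[:,2].max()],4))
  x,y,z=W.T
  f('tab',(abs(x-.614)<.025)&(abs(y-.154)<.025)&(z>.23)&(z<.245))
  f('hook',(abs(x-.514)<.04)&(abs(y-.161)<.025)&(z>.192)&(z<.23))
  f('tip',(abs(x-.49)<.02)&(abs(y-.161)<.025)&(z>.217)&(z<.23))
  f('bar',(abs(x-.40)<.03)&(abs(y-.168)<.021)&(z>.316)&(z<.335))
  f('rim',(np.hypot(x-.4,y-.168)<.045)&(z>.23)&(z<.246))
a=[cv2.resize(cv2.imread('pics/%s2.png'%n),(400,300)) for n in('wrist','side')]
cv2.imwrite('pics/c2.png',np.hstack(a))"
```

```text
t 10.53 pos [0.3985 0.1697 0.3002] yaw -93.52 tilt [0.0001 0.0002] w 0.0539 F [-0.4  1.5 -3.2] q [  7.   8.  86.  -0.  87. 101.]
units [ 0.04 -0.04  1.88] turnz 0.02
wrist hook 1478 [5.13500e-01 1.63300e-01 1.40000e-02 4.28000e-02 8.55137e+01] z [0.1965 0.2263]
wrist tip 231 [4.95800e-01 1.64700e-01 1.37000e-02 7.30000e-03 8.63696e+01] z [0.2171 0.2263]
wrist bar 1962 [3.99400e-01 1.68100e-01 4.20000e-02 7.90000e-03 8.61909e+01] z [0.316  0.3303]
wrist rim 2084 [ 0.3992  0.1695  0.0742  0.0751 51.7598] z [0.23  0.246]
side tab 46 [6.12300e-01 1.55400e-01 1.34000e-02 2.29000e-02 8.33971e+01] z [0.2303 0.2402]
side hook 109 [5.22600e-01 1.62100e-01 1.84000e-02 6.37000e-02 8.59202e+01] z [0.195  0.2233]
side tip 10 [4.9220e-01 1.6520e-01 4.2000e-03 1.6200e-02 4.9225e+00] z [0.2188 0.2233]
side rim 231 [ 0.3944  0.1677  0.0743  0.0746 62.8294] z [0.23   0.2443]
```

View pics/c2.png

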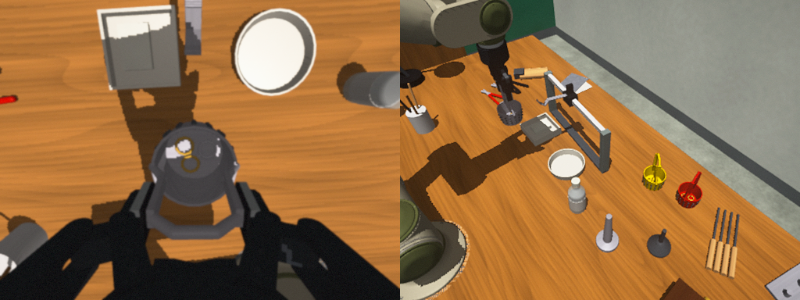

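The wrist and side pictures show the basket held upright in front of the hook and clear of it. The hook tip is at about x 0.492, so I put the seat at (0.514, 0.1625). I'll lower to pass height first.

Call:
step_arm(
  steps=[
    {"xyz":[0,0,0.15],"turn":[0,0,0],"gripper":-0.3},
    {"xyz":[0,0,0.3],"turn":[0,0,0],"gripper":-0.3},
    {"xyz":[0,0,0.4],"turn":[0,0,0],"gripper":-0.3},
    {"xyz":[0,0,0.4],"turn":[0,0,0],"gripper":-0.3},
    {"xyz":[0,0,0.4],"turn":[0,0,0],"gripper":-0.3},
    {"xyz":[0,0,0.25],"turn":[0,0,0],"gripper":-0.3},
    {"xyz":[0,0,0.15],"turn":[0,0,0],"gripper":-0.3},
    {"xyz":[0,0,0],"turn":[0,0,0],"gripper":-0.3},
  ],
)

```text
time_s: 11.3
position: [0.3979, 0.1699, 0.2171]
tool_rot: [[-0.061, -0.998, -0.002], [-0.998, 0.061, -0.0], [0.0, 0.002, -1.0]]
ft_force: [0.1, 0.3, -2.8]
grip_width: 0.0546
```

```bash
python3 -c "
from h import *
go((.514,.163,.218),-93.6)"
```

```text
t 11.3 pos [0.3979 0.1699 0.2171] yaw -93.51 tilt [0.0005 0.0024] w 0.0546 F [ 0.1  0.3 -2.8] q [  7.  12.  95.  -0.  73. 101.]
units [-0.01 -2.91 -0.03] turnz 0.02
```

Call:
step_arm(
  steps=[
    {"xyz":[0,-0.15,0],"turn":[0,0,0],"gripper":-0.3},
    {"xyz":[0,-0.25,0],"turn":[0,0,0],"gripper":-0.3},
    {"xyz":[0,-0.3,0],"turn":[0,0,0],"gripper":-0.3},
    {"xyz":[0,-0.3,0],"turn":[0,0,0],"gripper":-0.3},
    {"xyz":[0,-0.3,0],"turn":[0,0,0],"gripper":-0.3},
    {"xyz":[0,-0.3,0],"turn":[0,0,0],"gripper":-0.3},
    {"xyz":[0,-0.3,0],"turn":[0,0,0],"gripper":-0.3},
    {"xyz":[0,-0.3,0],"turn":[0,0,0],"gripper":-0.3},
    {"xyz":[0,-0.3,0],"turn":[0,0,0],"gripper":-0.3},
    {"xyz":[0,-0.25,0],"turn":[0,0,0],"gripper":-0.3},
    {"xyz":[0,-0.15,0],"turn":[0,0,0],"gripper":-0.3},
    {"xyz":[0,0,0],"turn":[0,0,0],"gripper":-0.3},
    {"xyz":[0,0,0],"turn":[0,0,0],"gripper":-0.3},
  ],
)

```text
time_s: 12.38
position: [0.5144, 0.1628, 0.2184]
tool_rot: [[-0.062, -0.998, 0.0], [-0.998, 0.062, 0.0], [-0.0, -0.0, -1.0]]
ft_force: [0.1, -0.1, -1.8]
grip_width: 0.0542
```

```bash
python3 -c "
from h import *
go((.514,.163,.1765),-93.6)
n='wrist'
im,d,i=grab(n,'w3.png'); W=pts(d,i).reshape(-1,3); W=W[~np.isnan(W[:,0])]
def f(k,m):
    Q=W[m]
    if len(Q)>5:
      r=cv2.minAreaRect(Q[:,:2].astype(np.float32)); print(n,k,len(Q),np.round([*r[0],*r[1],r[2]],4),np.round([Q.min(0),Q.max(0)],4).tolist())
x,y,z=W.T
f('bar',(abs(x-.514)<.03)&(abs(y-.163)<.021)&(z>.236)&(z<.255))
f('hook',(abs(x-.52)<.06)&(abs(y-.161)<.015)&(z>.192)&(z<.23))
f('tab',(abs(x-.614)<.03)&(abs(y-.154)<.025)&(z>.23)&(z<.245))"
```

```text
t 12.38 pos [0.5144 0.1628 0.2184] yaw -93.53 tilt [-0. -0.] w 0.0542 F [ 0.1 -0.1 -1.8] q [ 5. 22. 79.  0. 79. 99.]
units [-0.    0.01  1.05] turnz 0.02
wrist bar 1917 [5.15400e-01 1.63000e-01 4.20000e-02 7.40000e-03 8.65472e+01] [[0.5111, 0.142, 0.236], [0.52, 0.1839, 0.2486]]
wrist hook 4784 [5.35700e-01 1.61700e-01 1.41000e-02 8.90000e-02 8.59311e+01] [[0.4911, 0.1517, 0.197], [0.58, 0.1713, 0.2247]]
wrist tab 2137 [6.11500e-01 1.56400e-01 1.21000e-02 1.58000e-02 8.73169e+01] [[0.6034, 0.15, 0.23], [0.6197, 0.1626, 0.242]]
```

View pics/w3.png

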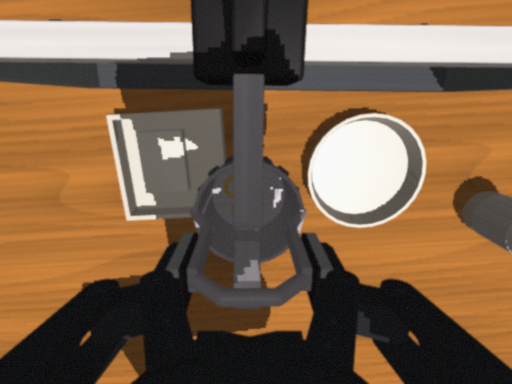

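The hook passes centrally through the handle, with the bar at (0.515, 0.163), its underside clear of the hook, and the carriage behind. Now I'll lower gently.

Call:
step_arm(
  steps=[
    {"xyz":[0,0.02,0.1],"turn":[0,0,0],"gripper":-0.3},
    {"xyz":[0,0,0.15],"turn":[0,0,0],"gripper":-0.3},
    {"xyz":[0,0,0.15],"turn":[0,0,0],"gripper":-0.3},
    {"xyz":[0,0,0.15],"turn":[0,0,0],"gripper":-0.3},
    {"xyz":[0,0,0.15],"turn":[0,0,0],"gripper":-0.3},
    {"xyz":[0,0,0.1],"turn":[0,0,0],"gripper":-0.3},
    {"xyz":[0,0,0.1],"turn":[0,0,0],"gripper":-0.3},
    {"xyz":[0,0,0.05],"turn":[0,0,0],"gripper":-0.3},
    {"xyz":[0,0,0.03],"turn":[0,0,0],"gripper":-0.3},
    {"xyz":[0,0,0],"turn":[0,0,0],"gripper":-0.3},
    {"xyz":[0,0,0],"turn":[0,0,0],"gripper":-0.3},
  ],
)

```text
time_s: 13.35
position: [0.5137, 0.163, 0.1794]
tool_rot: [[-0.061, -0.998, 0.001], [-0.998, 0.061, 0.0], [-0.0, -0.001, -1.0]]
ft_force: [2.4, -0.9, -1.9]
grip_width: 0.054
```

```bash
python3 -c "
from h import *
go((.514,.163,.1765),-93.6)"
```

```text
t 13.35 pos [0.5137 0.163  0.1794] yaw -93.52 tilt [-0.0001 -0.001 ] w 0.054 F [ 2.4 -0.9 -1.9] q [ 5. 24. 83. -0. 73. 99.]
units [-0.   -0.01  0.07] turnz 0.02
```

Call:
step_arm(
  steps=[
    {"xyz":[0,-0.02,0.03],"turn":[0,0,0],"gripper":-0.3},
    {"xyz":[0,0,0.03],"turn":[0,0,0],"gripper":-0.3},
    {"xyz":[0,0,0],"turn":[0,0,0],"gripper":-0.3},
  ],
)

```text
time_s: 13.6
position: [0.5152, 0.1629, 0.1777]
tool_rot: [[-0.061, -0.998, 0.004], [-0.998, 0.061, 0.0], [-0.0, -0.004, -1.0]]
ft_force: [3.9, -0.3, 3.2]
grip_width: 0.0545
```

```bash
python3 -c "
from h import *
go((.514,.163,.1765),-93.6)
n='wrist'
im,d,i=grab(n,'w4.png'); W=pts(d,i).reshape(-1,3); W=W[~np.isnan(W[:,0])]
def f(k,m):
    Q=W[m]
    if len(Q)>5:
      r=cv2.minAreaRect(Q[:,:2].astype(np.float32)); print(n,k,len(Q),np.round([*r[0],*r[1],r[2]],4),np.round([Q.min(0),Q.max(0)],4).tolist())
x,y,z=W.T
b=(abs(abs(y-.163)-.0145)<.006)
f('bar',b&(abs(x-.514)<.02)&(z>.2)&(z<.212))
f('tip',(abs(x-.492)<.01)&(abs(y-.163)<.009)&(z>.212)&(z<.23))
f('rim',(np.hypot(x-.514,y-.163)<.045)&(z>.11)&(z<.125))"
```

```text
t 13.6 pos [0.5152 0.1629 0.1777] yaw -93.52 tilt [-0.0004 -0.0035] w 0.0545 F [ 3.9 -0.3  3.2] q [ 5. 24. 83. -0. 72. 99.]
units [-0.    0.03  0.03] turnz 0.02
wrist bar 795 [5.16200e-01 1.62200e-01 3.84000e-02 7.40000e-03 8.55588e+01] [[0.512, 0.1431, 0.2], [0.5207, 0.1814, 0.2074]]
wrist rim 1257 [ 0.5158  0.1626  0.0748  0.075  47.2189] [[0.4802, 0.1219, 0.11], [0.551, 0.2034, 0.125]]
```

Call:
step_arm(
  steps=[
    {"xyz":[0,0,0],"turn":[0,0,0],"gripper":0.3},
    {"xyz":[0,0,0],"turn":[0,0,0],"gripper":0.4},
    {"xyz":[0,0,0],"turn":[0,0,0],"gripper":0.5},
    {"xyz":[0,0,0],"turn":[0,0,0],"gripper":0.7},
    {"xyz":[0,0,0],"turn":[0,0,0],"gripper":1},
    {"xyz":[0,0,0],"turn":[0,0,0],"gripper":1},
    {"xyz":[0,0,0],"turn":[0,0,0],"gripper":1},
    {"xyz":[0,0,0],"turn":[0,0,0],"gripper":1},
    {"xyz":[0,0,0],"turn":[0,0,0],"gripper":1},
    {"xyz":[0,0,0],"turn":[0,0,0],"gripper":1},
  ],
)

```text
time_s: 14.48
position: [0.5142, 0.1629, 0.1767]
tool_rot: [[-0.061, -0.998, -0.0], [-0.998, 0.061, 0.0], [-0.0, 0.0, -1.0]]
ft_force: [0.3, 1.1, 0.6]
grip_width: 0.0852
```

```bash
python3 -c "
from h import *
go((.5145,.1625,.33),-93.6)
n='wrist'
im,d,i=grab(n,'w5.png'); W=pts(d,i).reshape(-1,3); W=W[~np.isnan(W[:,0])]
def f(k,m):
    Q=W[m]
    if len(Q)>5:
      r=cv2.minAreaRect(Q[:,:2].astype(np.float32)); print(n,k,len(Q),np.round([*r[0],*r[1],r[2]],4),np.round([Q.min(0),Q.max(0)],4).tolist())
x,y,z=W.T
b=(abs(abs(y-.163)-.0145)<.006)
f('bar',b&(abs(x-.514)<.02)&(z>.2)&(z<.212))
f('straps',(abs(x-.514)<.03)&(abs(y-.163)<.03)&(abs(y-.163)>.021)&(z>.15)&(z<.2))
f('rim',(np.hypot(x-.514,y-.163)<.045)&(z>.11)&(z<.125))"
```

```text
t 14.48 pos [0.5142 0.1629 0.1767] yaw -93.52 tilt [-0.  0.] w 0.0852 F [0.3 1.1 0.6] q [ 5. 25. 83.  0. 73. 99.]
units [ 0.01 -0.01 -3.83] turnz 0.02
wrist bar 779 [5.16800e-01 1.61900e-01 3.83000e-02 6.80000e-03 8.68024e+01] [[0.5125, 0.1428, 0.2], [0.5211, 0.1811, 0.2074]]
wrist straps 1800 [5.16300e-01 1.61800e-01 5.56000e-02 1.29000e-02 8.57089e+01] [[0.5081, 0.1342, 0.1501], [0.5246, 0.1897, 0.1989]]
wrist rim 1258 [ 0.5167  0.1624  0.0743  0.0751 51.2557] [[0.4807, 0.1221, 0.11], [0.5516, 0.2021, 0.1249]]
```

View pics/w5.png

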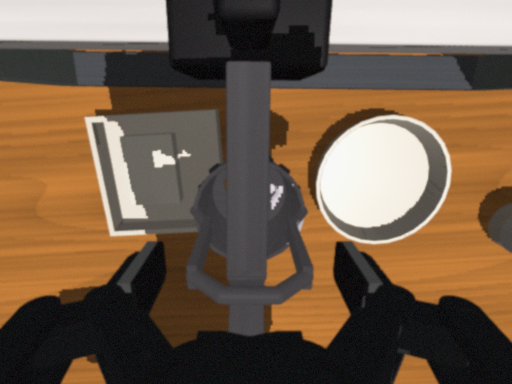

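The basket hangs level on the hook with the fingers clear of the straps, bar top at 0.2074 and eye at about 0.2004. I'll rise and move above the tab.

Call:
step_arm(
  steps=[
    {"xyz":[0,0,-0.1],"turn":[0,0,0],"gripper":1},
    {"xyz":[0,0,-0.2],"turn":[0,0,0],"gripper":1},
    {"xyz":[0,0,-0.3],"turn":[0,0,0],"gripper":1},
    {"xyz":[0,0,-0.4],"turn":[0,0,0],"gripper":1},
    {"xyz":[0,0,-0.5],"turn":[0,0,0],"gripper":1},
    {"xyz":[0,0,-0.6],"turn":[0,0,0],"gripper":1},
    {"xyz":[0,0,-0.7],"turn":[0,0,0],"gripper":1},
    {"xyz":[0,0,-0.6],"turn":[0,0,0],"gripper":1},
    {"xyz":[0,0,-0.4],"turn":[0,0,0],"gripper":1},
    {"xyz":[0,0,0],"turn":[0,0,0],"gripper":0.2},
    {"xyz":[0,0,0],"turn":[0,0,0],"gripper":-0.4},
  ],
)

```text
time_s: 15.45
position: [0.5141, 0.1629, 0.3295]
tool_rot: [[-0.061, -0.998, 0.002], [-0.998, 0.061, 0.0], [-0.0, -0.002, -1.0]]
ft_force: [-0.5, 0.3, 0.2]
grip_width: 0.064
```

```bash
python3 -c "
from h import *
go((.613,.1555,.33),-93.6)
R=np.radians(86.3);e=np.array([np.cos(R),np.sin(R)])
for n in('wrist','side','top'):
  im,d,i=grab(n,n+'6.png'); W=pts(d,i).reshape(-1,3); W=W[~np.isnan(W[:,0])]
  def f(k,m):
    Q=W[m]
    if len(Q)>5:
      r=cv2.minAreaRect(Q[:,:2].astype(np.float32)); print(n,k,len(Q),np.round([*r[0],*r[1],r[2]],4),np.round([Q[:,2].min(),Q[:,2].max()],4).tolist())
  x,y,z=W.T
  f('bar',(abs(x-.514)<.02)&(abs(y-.163)<.03)&(z>.2)&(z<.212))
  f('rim',(np.hypot(x-.514,y-.163)<.045)&(z>.11)&(z<.125))
  f('tab',(abs(x-.612)<.025)&(abs(y-.155)<.025)&(z>.23)&(z<.245))
  f('dish',(np.hypot(x-.50,y-.03)<.08)&(z>.022)&(z<.032))
"
```

```text
t 15.45 pos [0.5141 0.1629 0.3295] yaw -93.52 tilt [-0.0003 -0.0017] w 0.064 F [-0.5  0.3  0.2] q [ 5. 18. 67.  0. 95. 99.]
units [ 0.03 -2.48 -0.01] turnz 0.02
wrist bar 653 [5.16100e-01 1.61800e-01 2.88000e-02 3.03000e-02 3.59158e+01] [0.2001, 0.2119]
wrist rim 393 [ 0.5168  0.1626  0.0734  0.0749 51.0143] [0.1102, 0.1248]
wrist tab 668 [6.15600e-01 1.55800e-01 1.17000e-02 2.35000e-02 8.59429e+01] [0.2304, 0.241]
wrist dish 959 [5.04000e-01 3.15000e-02 1.30000e-01 1.30500e-01 6.77873e+01] [0.022, 0.03]
side bar 64 [5.15300e-01 1.60600e-01 3.61000e-02 2.65000e-02 3.46169e+01] [0.2002, 0.2117]
side rim 146 [ 0.5136  0.1621  0.075   0.0724 59.7107] [0.11, 0.1243]
side tab 43 [6.12100e-01 1.55800e-01 1.28000e-02 2.26000e-02 8.21674e+01] [0.2308, 0.2403]
side dish 239 [4.9990e-01 3.2100e-02 1.3080e-01 1.2800e-01 5.5158e+01] [0.022, 0.0295]
top bar 11 [5.15500e-01 1.44200e-01 6.50000e-03 4.30000e-03 8.99199e+01] [0.2006, 0.2073]
top rim 120 [5.14500e-01 1.52300e-01 6.25000e-02 7.43000e-02 8.13678e+01] [0.1103, 0.1245]
top tab 80 [6.15600e-01 1.54000e-01 1.21000e-02 2.45000e-02 8.47522e+01] [0.2301, 0.2421]
top dish 285 [5.02800e-01 2.84000e-02 1.28900e-01 1.28100e-01 8.92095e+01] [0.0221, 0.032]
```

Call:
step_arm(
  steps=[
    {"xyz":[0,-0.1,0],"turn":[0,0,0],"gripper":-0.2},
    {"xyz":[0,-0.3,0],"turn":[0,0,0],"gripper":-0.2},
    {"xyz":[0,-0.5,0],"turn":[0,0,0],"gripper":-0.2},
    {"xyz":[0,-0.6,0],"turn":[0,0,0],"gripper":-0.2},
    {"xyz":[0,-0.5,0],"turn":[0,0,0],"gripper":-0.2},
    {"xyz":[0,-0.4,0],"turn":[0,0,0],"gripper":-0.2},
    {"xyz":[0,-0.1,0],"turn":[0,0,0],"gripper":-0.2},
    {"xyz":[0,0,0],"turn":[0,0,0],"gripper":-0.2},
    {"xyz":[0,0,0],"turn":[0,0,0],"gripper":-0.2},
  ],
)

```text
time_s: 16.35
position: [0.6136, 0.1568, 0.3283]
tool_rot: [[-0.061, -0.998, -0.001], [-0.998, 0.061, -0.0], [0.0, 0.001, -1.0]]
ft_force: [0.4, 0.1, 0.5]
grip_width: 0.0345
```

```bash
python3 -c "
from h import *
go((.614,.1555,.235),-93.6)"
```

```text
t 16.35 pos [0.6136 0.1568 0.3283] yaw -93.51 tilt [0.0001 0.0011] w 0.0345 F [0.4 0.1 0.5] q [  4.  29.  50.   0. 101.  97.]
units [ 0.03 -0.02  2.33] turnz 0.02
```

Call:
step_arm(
  steps=[
    {"xyz":[0.03,0,0.2],"turn":[0,0,0],"gripper":-0.2},
    {"xyz":[0,0,0.4],"turn":[0,0,0],"gripper":-0.2},
    {"xyz":[0,0,0.5],"turn":[0,0,0],"gripper":-0.2},
    {"xyz":[0,0,0.5],"turn":[0,0,0],"gripper":-0.2},
    {"xyz":[0,0,0.4],"turn":[0,0,0],"gripper":-0.2},
    {"xyz":[0,0,0.2],"turn":[0,0,0],"gripper":-0.2},
    {"xyz":[0,0,0.1],"turn":[0,0,0],"gripper":-0.2},
    {"xyz":[0,0,0],"turn":[0,0,0],"gripper":-0.6},
    {"xyz":[0,0,0],"turn":[0,0,0],"gripper":-0.6},
    {"xyz":[0,0,0],"turn":[0,0,0],"gripper":-0.6},
    {"xyz":[0,0,0],"turn":[0,0,0],"gripper":-0.6},
  ],
  squeeze=20,
)

```text
time_s: 17.27
position: [0.6141, 0.1556, 0.2377]
tool_rot: [[-0.061, -0.998, 0.002], [-0.998, 0.061, 0.0], [-0.0, -0.002, -1.0]]
ft_force: [-0.4, 0.3, 0.0]
grip_width: 0.0174
```

```bash
python3 -c "
from h import *
go((.614-.0084,.1555-.1313,.235),-93.6)"
```

```text
t 17.27 pos [0.6141 0.1556 0.2377] yaw -93.52 tilt [-0.0002 -0.0017] w 0.0174 F [-0.4  0.3  0. ] q [ 4. 31. 61. -0. 88. 97.]
units [3.29 0.01 0.07] turnz 0.02
```

Call:
step_arm(
  steps=[
    {"xyz":[0.04,0,0],"turn":[0,0,0],"gripper":-0.6},
    {"xyz":[0.06,0,0],"turn":[0,0,0],"gripper":-0.6},
    {"xyz":[0.1,0,0],"turn":[0,0,0],"gripper":-0.6},
    {"xyz":[0.15,0,0],"turn":[0,0,0],"gripper":-0.6},
    {"xyz":[0.2,0,0],"turn":[0,0,0],"gripper":-0.6},
    {"xyz":[0.2,0,0],"turn":[0,0,0],"gripper":-0.6},
    {"xyz":[0.2,0,0],"turn":[0,0,0],"gripper":-0.6},
    {"xyz":[0.2,0,0],"turn":[0,0,0],"gripper":-0.6},
    {"xyz":[0.2,0,0],"turn":[0,0,0],"gripper":-0.6},
  ],
)

```text
time_s: 18.02
position: [0.6104, 0.1007, 0.2367]
tool_rot: [[-0.062, -0.998, -0.0], [-0.998, 0.062, 0.0], [-0.0, 0.0, -1.0]]
ft_force: [-1.2, 3.7, 2.1]
grip_width: 0.017
```

```bash
python3 -c "
from h import *
go((.614-.0084,.1555-.1338,.2377),-93.6)
im,d,i=grab('side','s7.png'); im,d,i=grab('wrist','w7.png')
a=[cv2.resize(cv2.imread('pics/%s7.png'%n),(400,300)) for n in 'ws']
cv2.imwrite('pics/c7.png',np.hstack(a))"
```

```text
t 18.02 pos [0.6104 0.1007 0.2367] yaw -93.53 tilt [-0.      0.0005] w 0.017 F [-1.2  3.7  2.1] q [-2. 29. 64.  0. 87. 92.]
units [ 1.98 -0.   -0.03] turnz 0.01
```

View pics/c7.png

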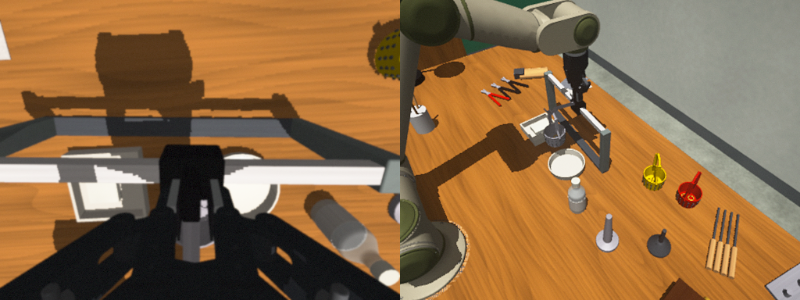

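The carriage is sliding with about 3.7 N of push, and the basket is still hanging on the hook. I'll continue the slide.

Call:
step_arm(
  steps=[
    {"xyz":[0.08,0,0],"turn":[0,0,0],"gripper":-0.6},
    {"xyz":[0.15,0,0],"turn":[0,0,0],"gripper":-0.6},
    {"xyz":[0.2,0,0],"turn":[0,0,0],"gripper":-0.6},
    {"xyz":[0.2,0,0],"turn":[0,0,0],"gripper":-0.6},
    {"xyz":[0.2,0,0],"turn":[0,0,0],"gripper":-0.6},
    {"xyz":[0.2,0,0],"turn":[0,0,0],"gripper":-0.6},
    {"xyz":[0.2,0,0],"turn":[0,0,0],"gripper":-0.6},
    {"xyz":[0.2,0,0],"turn":[0,0,0],"gripper":-0.6},
    {"xyz":[0.2,0,0],"turn":[0,0,0],"gripper":-0.6},
    {"xyz":[0.15,0,0],"turn":[0,0,0],"gripper":-0.6},
    {"xyz":[0.1,0,0],"turn":[0,0,0],"gripper":-0.6},
    {"xyz":[0.05,0,0],"turn":[0,0,0],"gripper":-0.6},
    {"xyz":[0.03,0,0],"turn":[0,0,0],"gripper":-0.6},
    {"xyz":[0,0,0],"turn":[0,0,0],"gripper":-0.6},
    {"xyz":[0,0,0],"turn":[0,0,0],"gripper":-0.6},
    {"xyz":[0,0,0],"turn":[0,0,0],"gripper":-0.6},
  ],
)

```text
time_s: 19.45
position: [0.6061, 0.0232, 0.2371]
tool_rot: [[-0.061, -0.998, 0.001], [-0.998, 0.061, -0.001], [0.001, -0.001, -1.0]]
ft_force: [0.5, -0.7, -0.2]
grip_width: 0.0171
```

```bash
cat > m.py <<'E'
from h import *
go((.614-.0084,.1555-.1338,.2377),-93.6)
for n in('side','top'):
  im,d,i=grab(n,n+'8_%d.png'%(env.observe()['time_s']*100)); W=pts(d,i).reshape(-1,3); W=W[~np.isnan(W[:,0])]
  def f(k,m):
    Q=W[m]
    if len(Q)>5:
      r=cv2.minAreaRect(Q[:,:2].astype(np.float32)); print(n,k,len(Q),np.round([*r[0],*r[1],r[2]],4),np.round([Q[:,2].min(),Q[:,2].max()],4).tolist())
  x,y,z=W.T
  f('hookbar',(abs(x-.508)<.03)&(abs(y-.03)<.03)&(z>.195)&(z<.228))
  f('bar',(abs(x-.508)<.012)&(abs(y-.03)<.03)&(z>.2005)&(z<.209))
  f('rim',(np.hypot(x-.508,y-.03)<.045)&(z>.11)&(z<.125))
  f('tab',(abs(x-.607)<.025)&(abs(y-.022)<.025)&(z>.23)&(z<.245))
  f('dish',(np.hypot(x-.50,y-.03)<.08)&(z>.022)&(z<.032))
  f('tray',(abs(x-.52)<.08)&(abs(y-.248)<.08)&(z>.022)&(z<.032))
E
python3 m.py
```

```text
t 19.45 pos [0.6061 0.0232 0.2371] yaw -93.52 tilt [ 0.0007 -0.0013] w 0.0171 F [ 0.5 -0.7 -0.2] q [-9. 28. 66. -0. 86. 85.]
units [ 0.04  0.01 -0.02] turnz 0.02
side hookbar 141 [ 0.5082  0.0317  0.0557  0.0404 25.4059] [0.1951, 0.226]
side bar 55 [5.04900e-01 2.63000e-02 2.89000e-02 2.22000e-02 6.06392e+01] [0.2008, 0.2089]
side rim 163 [5.02500e-01 3.11000e-02 7.40000e-02 7.38000e-02 3.79782e+01] [0.1101, 0.1228]
side tab 80 [0.5987 0.0193 0.0172 0.0408 6.2453] [0.2303, 0.245]
side dish 179 [4.96200e-01 2.46000e-02 1.15200e-01 1.28300e-01 5.93632e+01] [0.022, 0.0294]
side tray 262 [ 0.5199  0.2502  0.1258  0.1199 89.7807] [0.022, 0.0305]
top rim 41 [5.14800e-01 1.26000e-02 7.33000e-02 4.02000e-02 3.13785e+01] [0.116, 0.1239]
top dish 137 [5.11300e-01 1.24000e-02 1.29100e-01 9.13000e-02 2.64672e+01] [0.022, 0.0309]
top tray 199 [0.5238 0.2809 0.1185 0.059  1.9906] [0.022, 0.0317]
```

The side camera puts the basket at (0.5025, 0.031) against the dish at (0.500, 0.031), about 3 mm apart. I'll open the fingers and retreat upwards.

Call:
step_arm(
  steps=[
    {"xyz":[0,0,0],"turn":[0,0,0],"gripper":-0.3},
    {"xyz":[0,0,0],"turn":[0,0,0],"gripper":-0.3},
    {"xyz":[0,0,0],"turn":[0,0,0],"gripper":-0.3},
    {"xyz":[0,0,-0.1],"turn":[0,0,0],"gripper":-0.3},
    {"xyz":[0,0,-0.3],"turn":[0,0,0],"gripper":-0.3},
    {"xyz":[0,0,-0.5],"turn":[0,0,0],"gripper":-0.3},
    {"xyz":[0,0,-0.6],"turn":[0,0,0],"gripper":-0.3},
    {"xyz":[0,0,-0.6],"turn":[0,0,0],"gripper":-0.3},
    {"xyz":[0,0,-0.5],"turn":[0,0,0],"gripper":-0.3},
    {"xyz":[0,0,-0.3],"turn":[0,0,0],"gripper":-0.3},
    {"xyz":[0,0,-0.1],"turn":[0,0,0],"gripper":-0.3},
    {"xyz":[0,0,0],"turn":[0,0,0],"gripper":-0.3},
    {"xyz":[0,0,0],"turn":[0,0,0],"gripper":-0.3},
    {"xyz":[0,0,0],"turn":[0,0,0],"gripper":-0.3},
    {"xyz":[0,0,0],"turn":[0,0,0],"gripper":-0.3},
  ],
)

```text
time_s: 20.8
position: [0.6057, 0.0234, 0.3557]
tool_rot: [[-0.061, -0.998, -0.002], [-0.998, 0.061, 0.0], [-0.0, 0.002, -1.0]]
ft_force: [-0.3, 0.3, -0.4]
grip_width: 0.0299
```

```bash
python3 m.py; cp pics/side8_2*.png pics/fin.png; ls pics
```

```text
t 20.8 pos [0.6057 0.0234 0.3557] yaw -93.52 tilt [-0.0002  0.0019] w 0.0299 F [-0.3  0.3 -0.4] q [ -9.  25.  52.  -0. 103.  85.]
units [ 0.04 -0.01  2.95] turnz 0.02
side hookbar 141 [ 0.5096  0.0318  0.0551  0.0403 27.9707] [0.1952, 0.2246]
side bar 60 [0.5079 0.0314 0.0237 0.0339 0.4616] [0.2007, 0.2089]
side rim 165 [ 0.5031  0.0312  0.0754  0.0745 21.804 ] [0.11, 0.1249]
side tab 54 [6.02600e-01 2.31000e-02 1.18000e-02 2.27000e-02 8.69752e+01] [0.2306, 0.2414]
side dish 183 [4.96400e-01 2.52000e-02 1.16200e-01 1.28200e-01 5.85352e+01] [0.0221, 0.0298]
side tray 265 [0.5198 0.2495 0.1202 0.128  0.0628] [0.022, 0.0298]
top hookbar 11 [5.04800e-01 9.00000e-03 6.20000e-03 4.30000e-03 8.94843e+01] [0.195, 0.201]
top rim 67 [5.02000e-01 5.90000e-03 3.24000e-02 7.20000e-02 8.02122e+01] [0.1101, 0.1228]
top dish 146 [ 4.97400e-01 -6.00000e-04  6.94000e-02  1.30100e-01  7.89688e+01] [0.0224, 0.0318]
top tray 11 [5.2920e-01 2.5290e-01 1.5500e-02 1.6760e-01 4.3119e+01] [0.0236, 0.0309]
c1.png
c2.png
c7.png
fin.png
s7.png
side0.png
side2.png
side6.png
side8_1945.png
side8_2080.png
top0.png
top6.png
top8_1950.png
top8_2085.png
w1.png
w3.png
w4.png
w5.png
w7.png
wrist2.png
wrist6.png
```

View pics/fin.png

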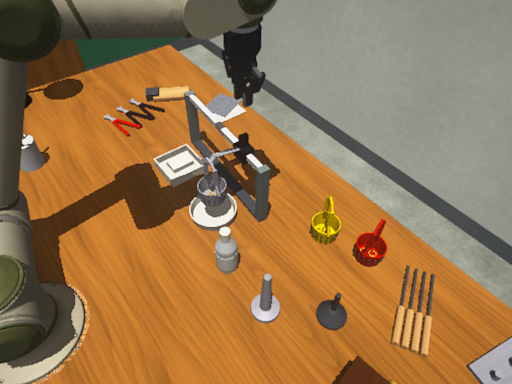

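The basket hangs upright over the dish at (212,190), nothing else has moved, and the arm is clear. Handing in.

```bash
python3 -c "
from rig import order
print(order.close_job())"
```

```text
the job is handed in; nothing more can be done
None
```

The basket is hanging by its handle on the hook, centred over the round dish, and I handed the job in at about 21 s of the 67 s allowed. The hand-in reported no verdict.

- **What I did:** I gripped the grey basket across its straps, lifted it and threaded the handle over the hook. I lowered it into the notch until the wrist force showed its weight was carried, then let go. I slid the carriage about 131 mm along the rail by its tab with the jaws loosely around it, then opened and backed off upwards.
- **Position:** the last side-camera reading puts the basket at (0.503, 0.031) and the hook seat at (0.503, 0.030). The dish's starting centre in the same camera is (0.500, 0.031), so both are about 3–4 mm off.
- **Hanging:** the basket is upright, and the handle's eye was about 0.4 mm above the nominal seat height just after release. The robot is clear, with wrist force near zero.
- **Bystanders:** the last tray reading matches its start within about 2 mm. The flask, mandrel and iron stand look unmoved in the picture, but I did not re-measure them.
- **Checks that disagreed or fell short:**
  - The side and top cameras disagreed by up to 3 mm in x.
  - At the end the arm hid most of the scene from the top camera, so I ignored its readings.
  - The basket hid part of the dish, so its last side reading (0.496, 0.025) is skewed. I used the dish positions measured before the slide instead.

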